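Load the bottle capping station and crank the tray under the head

ROBOT

A 7-joint arm with a two-finger parallel gripper is mounted at the origin on the work surface. World frame = base frame: x ahead of the robot, y to its left, z up, the work surface at z = 0. Lengths are in m, angles in rad, forces in N, time in s.
With the tool pointing down it reaches from about 0.4 to 0.85 m from the base axis. Payload 10.4 kg.
Tool frame: the origin (TCP) lies at the very end of the fingers, on their centre line; the grasp point (between the pads) lies 19 mm behind it (manip.grip_point_offset is the distance from the TCP to the grasp point, in m); z points along the fingers, y is the line along which they close (so a half turn about z gives the same grasp; the last joint's range is limited). The gripper opens to 85 mm and grips with 20 to 120 N. Pads are 22 mm wide; open, the fingers measure 114 mm over their backs; the gripper's body (76 mm by 85 mm) begins 54 mm behind the grasp point. The pads swing forward as they close: fully open they stand 13 mm farther back than shut.
Start: joints at [-1.186, 0.332, -0.065, 1.46, 0.022, 1.35, -0.088], TCP at [0.248, 0.574, 0.231] pointing down, gripper open.
Joint ranges: [-2.6, 2.6], [-0.5, 2.12], [-1.47, 1.34], [0.16, 2.42], [-1.27, 4.41], [0.06, 2.06], [-2.6, 2.6]. Speed limits (rad/s): [2.22, 2.22, 2.79, 2.79, 3.14, 3.14, 3.14].

INTERFACE

Orientations are given as a unit quaternion [x, y, z, w].
In Python, from workcell import manip gives the robot as it stands. The module is installed in compiled form; this text tells all that it offers.
- The arm moves only by the tool step_arm, never from a script. Its argument "moves" is a list of rows, each a list of 7 numbers: the closure, from 0 (fully open) to 1 (shut), then the shift along the world's x, y, z in mm, then the turn, a rotation vector about the world's x, y, z in rad. In form: [[grip, tx, ty, tz, ax, ay, az], ...]. A call has 1 to 10 rows; each row is the pose to reach, as a shift and turn from the pose commanded when the call began; what a row does not reach only later rows make up. A row lasts 1/10 s, in which the tool goes at most 50 mm and 8.59 degrees, less where a joint would pass 70% of its speed; a pose out of reach is approached as far as the arm can. A call with a gripper value outside its range is refused whole. The fingers move at their own pace and stop on an object; "grip_force" is the grip in N (left out, the last holds). Time passes only in rows, so rows that repeat a pose let the fingers close. It gives the time, the measured TCP pose, the force, the opening and the grip force at its end, in the units of the state.
- manip.get_obs(): the state, without advancing time (a new reading comes with each control period).
- manip.camera(name): name is "scene" or "top"; returns a dict with "image" (480x640x3 uint8, blue, green, red), "K" (3x3 intrinsics, pixels), "rvec" (rotation vector, rad) and "tvec" (3), from world to camera coordinates, as OpenCV has them. Camera axes: x right, y down, z forward; pixel columns grow to the right and rows downward; lengths in m; the calibration is good to about 2 mm. A picture is of the moment at which its call begins. There is no depth.
- manip.hand_in(): hands the job in; it is judged then, once.
The state is a dict: "clock": time; "joint_pos": joint angles; "joint_velocities": joint speeds; "tau": joint torques, N m; "position": TCP position; "ee_rot": TCP orientation; "ft_force": force on the tool from outside, world axes, zero at the start; "torque": the same for the moment, N m; "grip_width": opening from 0.0 (shut) to 1.0 (fully open); "grasp_force": force on a finger pad.
Only numpy, scipy, OpenCV 4.12 (cv2) and the standard library are available. Lean on these libraries where they do the work, as an engineer would, in place of code of your own. Each camera call takes 0.05 s, during which the arm holds its last target. There are 200 camera calls.

TASK

Stand every capped bottle upright in its own pocket of the capping station's tray while the tray is still back at its loading end, and put every bottle that has lost its cap into the grey reject bin. Once all the capped bottles are loaded, crank the handwheel clockwise until the pointer on the tray stands between the two blades of the fork on the capping head, and leave it there. Do not disturb the tip box, the tape roll or the beaker.

Things in the scene. Friction and masses are not known exactly. Their poses are not given: they have to be found in the camera images.
- bottle1: Capped square white plastic bottle: 46 x 46 mm in plan, flat sides from 0 to 68 mm, then a round white cap 40 mm across up to 95 mm; about 0.12 kg. Origin at the centre of the underside, z up, x and y square to the flat sides (yaw is random). Starts upright on the bench; may be absent.
- bottle2: Capped square white plastic bottle: 46 x 46 mm in plan, flat sides from 0 to 68 mm, then a round white cap 40 mm across up to 95 mm; about 0.12 kg. Origin at the centre of the underside, z up, x and y square to the flat sides (yaw is random). Starts upright on the bench; may be absent.
- bottle3: Capped square white plastic bottle: 46 x 46 mm in plan, flat sides from 0 to 68 mm, then a round white cap 40 mm across up to 95 mm; about 0.12 kg. Origin at the centre of the underside, z up, x and y square to the flat sides (yaw is random). Starts upright on the bench; may be absent.
- bottle4: Capped square white plastic bottle: 46 x 46 mm in plan, flat sides from 0 to 68 mm, then a round white cap 40 mm across up to 95 mm; about 0.12 kg. Origin at the centre of the underside, z up, x and y square to the flat sides (yaw is random). Starts upright on the bench; may be absent.
- open1: The same 46 x 46 mm square white bottle but with no cap: flat sides to 68 mm, then a thin bare neck 24 mm across (29 mm at a collar) with an open dark mouth, 81 mm tall in all; about 0.09 kg. Origin at the centre of the underside, z up, x and y square to the sides. Starts upright on the bench, but may get knocked over; may be absent.
- open2: The same 46 x 46 mm square white bottle but with no cap: flat sides to 68 mm, then a thin bare neck 24 mm across (29 mm at a collar) with an open dark mouth, 81 mm tall in all; about 0.09 kg. Origin at the centre of the underside, z up, x and y square to the sides. Starts upright on the bench, but may get knocked over; may be absent.
- bin: Open grey reject bin, fixed to the bench, 130 (x) x 190 (y) x 60 mm tall, walls and floor about 4 mm. Origin at the centre of its underside.
- tray: Open aluminium tray of the capping station, 172 (x) x 130 (y) x 36 mm tall; walls, floor and cross dividers 4 mm thick, dividers as tall as the walls: 2 x 2 pockets. Origin at the centre of its underside, 20 mm above the bench. It slides along its own +y, from the handwheel towards the capping head, 25 mm per rad of the wheel. Fingers have most room between bottles when closing along its x.
- pocket0 (a point): Centre of the floor of one of the tray's four pockets (inside about 80 mm along the tray's x by 59 mm along its y); a standing bottle's origin comes here. Far row, head side.
- pocket1 (a point): Centre of the floor of one of the tray's four pockets (inside about 80 mm along the tray's x by 59 mm along its y); a standing bottle's origin comes here. Far row, wheel side.
- pocket2 (a point): Centre of the floor of one of the tray's four pockets (inside about 80 mm along the tray's x by 59 mm along its y); a standing bottle's origin comes here. Near row, head side.
- pocket3 (a point): Centre of the floor of one of the tray's four pockets (inside about 80 mm along the tray's x by 59 mm along its y); a standing bottle's origin comes here. Near row, wheel side.
- pointer (a point): Outer tip of the small dark steel pointer, 6 mm thick, that sticks out (along the tray's +x) from the tray's far side near its leading corner, 76 mm above the bench.
- fork (a point): Middle of the 18 mm gap between the two upright steel blades of the fork on the capping head; axes as the tray's: pointer centred when its y in this frame is 0. The head (white column behind the tray, with an arm 70 mm wide over its path, 150 to 230 mm above the bench, 58 mm nearer the wheel than the fork) is clamped at a different place on its rail each time, so the turns differ.
- wheel (a joint): Angle of the handwheel (rad), 0 to 8.6; grows CLOCKWISE seen from above, which drives the tray towards the head. Starts between 0 and about 0.6 with the tray near its loading end. Turning it takes about 0.25 N m, and it stays where it is left.
- wheel_centre (a point): Centre of the handwheel at rim height, 140 mm above the bench, axis upright; frame turns with it. Bright metal rim: a round bar 16 mm thick, 70 mm radius to its middle; three spokes 120 degrees apart dip to a small hub (17 mm radius, top 10 mm below the rim's middle); grey gearbox below, top at 90 mm. Pinch the rim from above between spokes, one finger inside, one outside.
- spoke_end (a point): Where one of the three spokes meets the middle of the rim; the others are 120 degrees either side.
- tip_box: Bystander: blue pipette-tip box with clear lid, 87 x 122 x 75 mm, origin at its underside. Leave alone.
- tape: Bystander: roll of paper tape lying flat, 100 mm across, 24 mm tall, origin at its underside. Leave alone.
- beaker: Bystander: white plastic beaker, 76 mm across, 95 mm tall, origin at its underside. Leave alone.
Things that resemble listed ones, but are neither listed nor needed, are in the scene too. What is shaped like the bottle4 but purple or yellow is not meant.

How it is judged:
On the way, in this order (a step that is already met when the one before it is completed fails the run):
1. all capped bottles stand in the tray while it is still at its loading end (wheel below 1.2 rad) (x of bottle1 in the frame of tray between -0.075 and 0.075 m and y of bottle1 in the frame of tray between -0.055 and 0.055 m and z of each of bottle1, bottle2, bottle3, bottle4 in the frame of tray below 0.014 m and angle between each of bottle1, bottle2, bottle3, bottle4's own z axis and vertical below 0.15 rad and x of bottle2 in the frame of tray between -0.075 and 0.075 m and y of bottle2 in the frame of tray between -0.055 and 0.055 m and x of bottle3 in the frame of tray between -0.075 and 0.075 m and y of bottle3 in the frame of tray between -0.055 and 0.055 m and x of bottle4 in the frame of tray between -0.075 and 0.075 m and y of bottle4 in the frame of tray between -0.055 and 0.055 m and value of joint wheel below 1.2 rad), for 0.2 s.
2. the pointer has been cranked between the fork's blades (y of pointer in the frame of fork between -0.007 and 0.007 m), for 0.3 s.
At the end, for the whole second after the job is handed in: Every capped bottle stands upright (within 0.15 rad) on the floor of a tray pocket, every uncapped bottle lies or stands inside the reject bin, the pointer is within 7 mm of the middle of the fork along the tray's travel, and everything is at rest (all of step 2 and x of bottle1 in the frame of tray between -0.075 and 0.075 m and y of bottle1 in the frame of tray between -0.055 and 0.055 m and z of each of bottle1, bottle2, bottle3, bottle4 in the frame of tray below 0.014 m and angle between each of bottle1, bottle2, bottle3, bottle4's own z axis and vertical below 0.15 rad and x of bottle2 in the frame of tray between -0.075 and 0.075 m and y of bottle2 in the frame of tray between -0.055 and 0.055 m and x of bottle3 in the frame of tray between -0.075 and 0.075 m and y of bottle3 in the frame of tray between -0.055 and 0.055 m and x of bottle4 in the frame of tray between -0.075 and 0.075 m and y of bottle4 in the frame of tray between -0.055 and 0.055 m and x of open1 in the frame of bin between -0.062 and 0.062 m and y of open1 in the frame of bin between -0.092 and 0.092 m and height (world z) of each of open1, open2 below 0.055 m and x of open2 in the frame of bin between -0.062 and 0.062 m and y of open2 in the frame of bin between -0.092 and 0.092 m and linear speed of each of bottle1, bottle2, bottle3, bottle4, open1, open2 below 0.02 m/s and velocity of joint wheel between -0.05 and 0.05 rad/s); the robot touches nothing.
It fails at once if the tip_box is shoved or knocked (moved more than 30 mm) (distance of tip_box from where it was at the start of the episode above 0.03 m).
It fails at once if the tape is shoved or knocked (moved more than 30 mm) (distance of tape from where it was at the start of the episode above 0.03 m).
It fails at once if the beaker is shoved or knocked (moved more than 30 mm) (distance of beaker from where it was at the start of the episode above 0.03 m).
Of bottle1, bottle2, bottle3, bottle4 only 3 to 4 are there at a start; the rules pass over those that are not, and their reading is None.
Of open1, open2 only 1 to 2 are there at a start; the rules pass over those that are not, and their reading is None.
At some moment in a run one of open1, open2 may be knocked a few centimetres aside while the robot is not near it.
It also fails if it takes over 210 s, if anything falls off the work surface, if the arm or the gripper's body presses on something with over 40 N, if the wrist force passes 120 N, or if a joint passes its speed limit or range.

## Working session

There is one attempt and no reset: what is moved stays moved. The work goes in short steps, Python scripts to look and compute and a tool call to move; the robot and the scene stay as the last step left them, time stands still between calls to the robot, and variables do not carry over. Pictures are saved under pics/ and viewed, at most 14 in all, crops included, and the job is handed in when it is done.

Besides the shell and the picture viewer there is one more tool, called after "Call:" as name(argument=value, ...), one argument or row to a line, values as JSON. step_arm: Moves the arm, as the interface text tells. Its arguments: {"type":"object","properties":{"moves":{"type":"array","items":{"type":"array","items":{"type":"number"}}},"grip_force":{"type":"number"}},"required":["moves"]}

```bash
mkdir -p pics
cat > h.py <<'E'
import numpy as np, cv2
from workcell import manip
from scipy.spatial.transform import Rotation as R
def shot(name,tag):
    c=manip.camera(name); cv2.imwrite(f'pics/{tag}.png',c['image'])
    np.savez(f'{tag}.npz',K=c['K'],r=c['rvec'],t=c['tvec']); return c
def load(tag):
    d=np.load(f'{tag}.npz'); return d['K'],d['r'].reshape(3),d['t'].reshape(3)
def px2w(tag,u,v,z):
    K,r,t=load(tag); Rm=R.from_rotvec(r).as_matrix()
    d=Rm.T@np.linalg.inv(K)@np.array([u,v,1.]); o=-Rm.T@t
    return o+d*(z-o[2])/d[2]
def w2px(tag,P):
    K,r,t=load(tag); return cv2.projectPoints(np.array(P,float).reshape(-1,3),r,t,K,None)[0].reshape(-1,2)
E
python3 - <<'E'
from h import *
for n in('scene','top'): 
    shot(n,n+'0'); K,r,t=load(n+'0'); print(n,K.tolist(),-R.from_rotvec(r).as_matrix().T@t)
o=manip.get_obs(); print(o['position'],R.from_quat(o['ee_rot']).as_matrix().round(3).tolist(),o['clock'],o['grip_width'],o['joint_pos'])
E
```

```text
scene [[546.5391906756795, 0.0, 311.6430621935267], [0.0, 546.5391906756795, 238.6330494207695], [0.0, 0.0, 1.0]] [1.06173561 0.56130637 1.35107842]
top [[508.71054964227585, 0.0, 317.8972555840088], [0.0, 508.71054964227585, 248.6557245084017], [0.0, 0.0, 1.0]] [0.21752134 0.04160811 1.59475038]
[0.24771756 0.5734634  0.23060864] [[-0.918, 0.397, -0.0], [0.397, 0.918, -0.001], [-0.0, -0.001, -1.0]] 0.1 1.0010472904810035 [-1.18559326  0.33279223 -0.06474756  1.46085151  0.02159462  1.34985956
 -0.08848823]
```

View pics/top0.png

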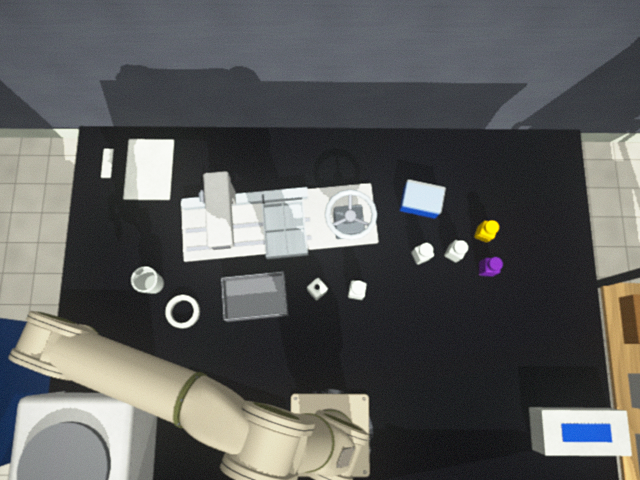

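View pics/scene0.png

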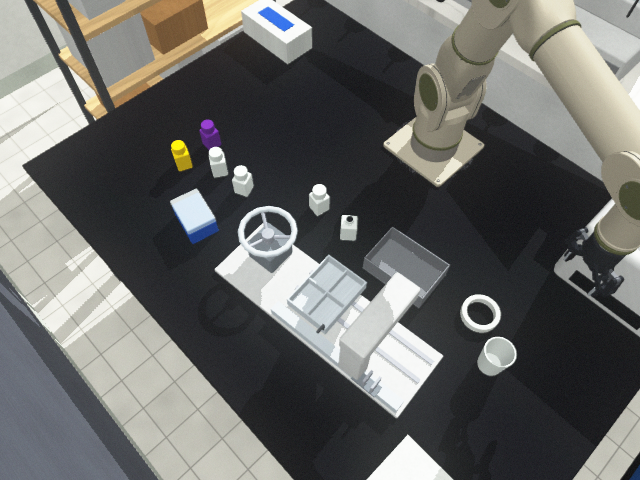

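Top view: white capped candidates are at (424,253), (457,250) and (357,290). The open bottle is at (317,289). Lookalikes are yellow (487,231), purple (491,267) and the white beaker (147,280). I'll check these in one enlarged composite.

Run:
```python
from h import *
t=cv2.imread('pics/top0.png');s=cv2.imread('pics/scene0.png')
def c(i,u,v,w,h,W,H): return cv2.resize(i[v:v+h,u:u+w],(W,H),interpolation=cv2.INTER_CUBIC)
a=c(t,300,230,200,75,800,300)
b=c(s,190,140,100,75,400,300); d=c(s,290,170,100,75,400,300)
cv2.imwrite('pics/c1.png',np.vstack([a,np.hstack([b,d])]))
a=c(t,170,160,220,165,800,600); cv2.imwrite('pics/c2.png',a)
for p in [(310,287),(357,290),(424,253),(457,250),(350,214),(284,225),(253,297),(147,280),(182,311),(424,198)]: print(p,px2w('top0',*p,0.05))
```

```text
(310, 287) [0.43337792 0.05878907 0.05      ]
(357, 290) [ 0.42518753 -0.08486911  0.05      ]
(424, 253) [ 0.54224059 -0.29416003  0.05      ]
(457, 250) [ 0.55255617 -0.39728667  0.05      ]
(350, 214) [ 0.66621197 -0.06515339  0.05      ]
(284, 225) [0.62868557 0.14228763 0.05      ]
(253, 297) [0.40149179 0.23190123 0.05      ]
(147, 280) [0.45134728 0.55788148 0.05      ]
(182, 311) [0.35754633 0.444931   0.05      ]
(424, 198) [ 0.72096338 -0.30093309  0.05      ]
```

View pics/c1.png

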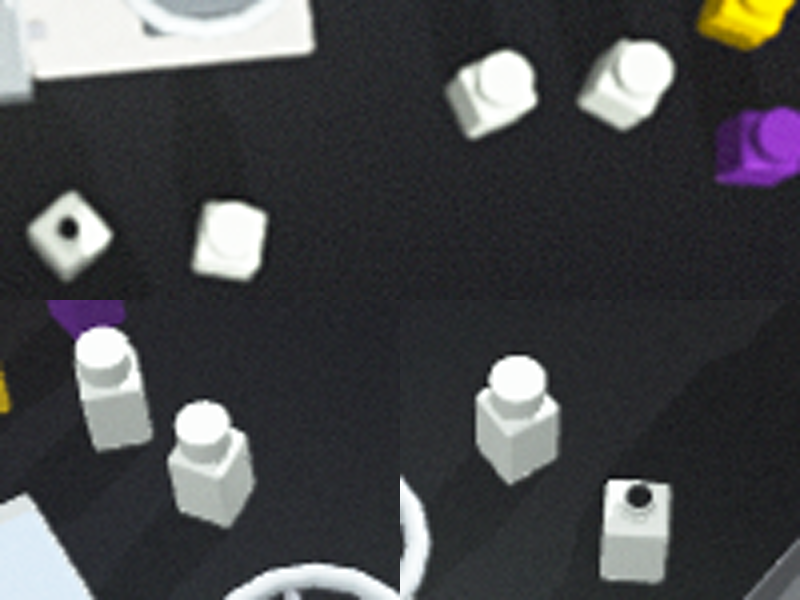

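View pics/c2.png

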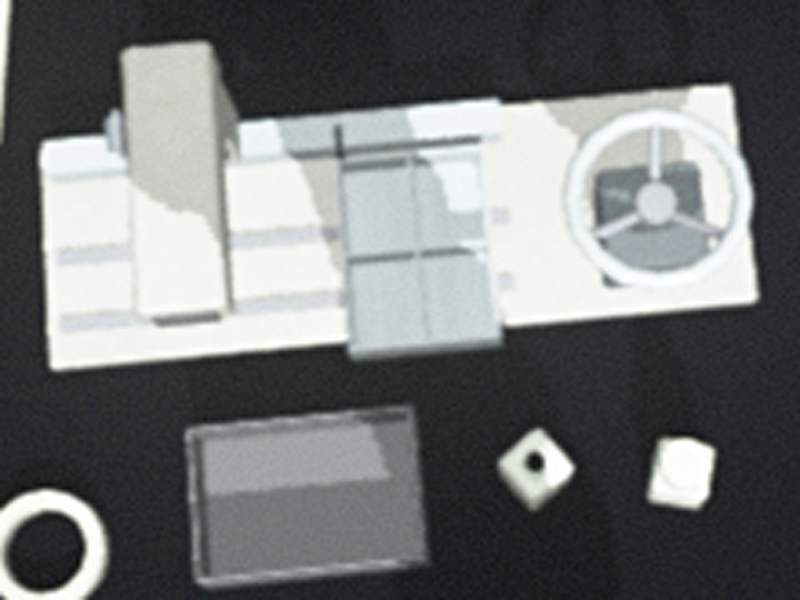

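```bash
cat > fit.py <<'E'
from h import *
from scipy.optimize import minimize
def pts(x,y,yaw,cap):
    c,s=np.cos(yaw),np.sin(yaw)
    b=np.array([[c*a-s*d+x,s*a+c*d+y] for a in(-.023,.023) for d in(-.023,.023)])
    bod=np.vstack([np.c_[b,np.full(4,z)] for z in(0,.068)])
    r,z0,z1=(.02,.068,.095) if cap else (.0125,.068,.081)
    th=np.linspace(0,2*np.pi,40)
    ring=np.vstack([np.c_[x+r*np.cos(th),y+r*np.sin(th),np.full(40,z)] for z in(z0,z1)])
    return bod,ring
S=4
def fit(tags,x,y,cap,box=40):
    data=[]
    for t in tags:
        im=cv2.imread(f'pics/{t}.png'); u,v=w2px(t,[x,y,.045])[0].astype(int); u0,v0=u-box//2,v-box//2-2
        g=cv2.resize(im[v0:v0+box,u0:u0+box],None,fx=S,fy=S,interpolation=cv2.INTER_CUBIC)
        hsv=cv2.cvtColor(g,cv2.COLOR_BGR2HSV); m=((hsv[...,2]>95)&(hsv[...,1]<70)).astype(np.uint8)
        n,l,st,ce=cv2.connectedComponentsWithStats(m); 
        k=1+np.argmin(np.hypot(*(ce[1:]-box*S/2).T)+1e4*(st[1:,4]<600)); m=(l==k).astype(np.uint8)
        cn=cv2.findContours(m,cv2.RETR_EXTERNAL,cv2.CHAIN_APPROX_NONE)[0]; cv2.drawContours(m,cn,-1,1,-1)
        data.append((t,u0,v0,m))
    def cost(p):
        c=0
        for t,u0,v0,m in data:
            M=np.zeros_like(m)
            for P in pts(*p,cap):
                q=(w2px(t,P)-[u0-.0,v0-.0]+.5)*S-.5
                cv2.fillConvexPoly(M,np.round(cv2.convexHull(q.astype(np.float32))*16).astype(np.int32),1,shift=4)
            c+=1-(M&m).sum()/(M|m).sum()
        return c/len(data)
    best=None
    for yw in np.arange(0,np.pi/2,.2):
        r=minimize(cost,[x,y,yw],method='Nelder-Mead',options=dict(initial_simplex=[[x,y,yw],[x+.01,y,yw],[x,y+.01,yw],[x,y,yw+.2]],maxfev=150))
        if best is None or r.fun<best.fun: best=r
    return best.x,best.fun
E
python3 - <<'E'
from fit import *
for n,x,y,c in(('open',.424,.045,0),('A',.420,-.078,1),('B',.528,-.285,1),('C',.54,-.385,1)):
    for tg in(['top0','scene0'],['top0'],['scene0']):
        try: p,f=fit(tg,x,y,c); print(n,tg,(p*1000).round(1)[:2],round(np.rad2deg(p[2])%90,1),round(f,3))
        except Exception as e: print(n,tg,e)
k=3.636
def f(a,b,z): return px2w('top0',170+a/k,160+b/k,z)
print('cross',f(419,252,.056)); a,b=f(345,258,.056),f(490,247,.056); print('yaw of -y', np.rad2deg(np.arctan2(*(b-a)[[1,0]])), np.hypot(*(b-a)[:2]))
print('hub',f(657,203,.13))
for p in((187,430),(412,407),(428,565),(197,587)): print('bin',f(*p,.06))
E
```

```text
open ['top0', 'scene0'] [430.7  38.2] 41.6 0.064
open ['top0'] [431.9  37.5] 41.6 0.03
open ['scene0'] [430.3  38.6] 41.3 0.063
A ['top0', 'scene0'] [427.  -85.1] 78.1 0.065
A ['top0'] [427.4 -85.6] 79.4 0.058
A ['scene0'] [426.4 -84.5] 72.1 0.058
B ['top0', 'scene0'] [ 544.7 -292.3] 23.5 0.062
B ['top0'] [ 545.4 -292.5] 22.4 0.045
B ['scene0'] [ 543.9 -290.9] 33.6 0.049
C ['top0', 'scene0'] [ 552.4 -397.9] 60.2 0.054
C ['top0'] [ 553.4 -398.7] 59.4 0.043
C ['scene0'] [ 551.9 -397.4] 58.9 0.044
cross [0.61322751 0.13775331 0.056     ]
yaw of -y -85.06795282372089 0.12464190045053196
hub [ 0.63730613 -0.06165766  0.13      ]
bin [0.45682837 0.32867642 0.06      ]
bin [0.47773992 0.14068176 0.06      ]
bin [0.34571858 0.12471873 0.06      ]
bin [0.32639687 0.31435906 0.06      ]
```

```bash
cat > ov.py <<'E'
from h import *
def model(tx,ty,yaw,wx,wy):
    Rz=R.from_euler('z',yaw,degrees=True).as_matrix()
    T=lambda P:(Rz@np.array(P,float).T).T+[tx,ty,0.02]
    L=[]
    for z in(.036,):
        L.append(T([[-.086,-.065,z],[.086,-.065,z],[.086,.065,z],[-.086,.065,z],[-.086,-.065,z]]))
    L.append(T([[-.086,0,.036],[.086,0,.036]]));L.append(T([[0,-.065,.036],[0,.065,.036]]))
    L.append(T([[-.086,-.065,0],[-.086,.065,0]]))
    th=np.linspace(0,2*np.pi,60)
    L.append(np.c_[wx+.07*np.cos(th),wy+.07*np.sin(th),np.full(60,.14)])
    return L
def ov(tag,L,u,v,w,h,W,H):
    im=cv2.imread(f'pics/{tag}.png'); g=cv2.resize(im[v:v+h,u:u+w],(W,H),interpolation=cv2.INTER_CUBIC)
    for P in L:
        q=((w2px(tag,P)-[u,v]+.5)*[W/w,H/h]-.5)
        cv2.polylines(g,[np.round(q*16).astype(np.int32)],False,(0,0,255),1,cv2.LINE_AA,shift=4)
    return g
E
python3 - <<'E'
from ov import *
L=model(.6132,.1378,5,.637,-.0617)
cv2.imwrite('pics/o1.png',np.vstack([ov('top0',L,255,180,128,84,800,525)]))
cv2.imwrite('pics/o2.png',ov('scene0',L,230,195,200,150,800,600))
E
```

```text
(no output)
```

View pics/o1.png

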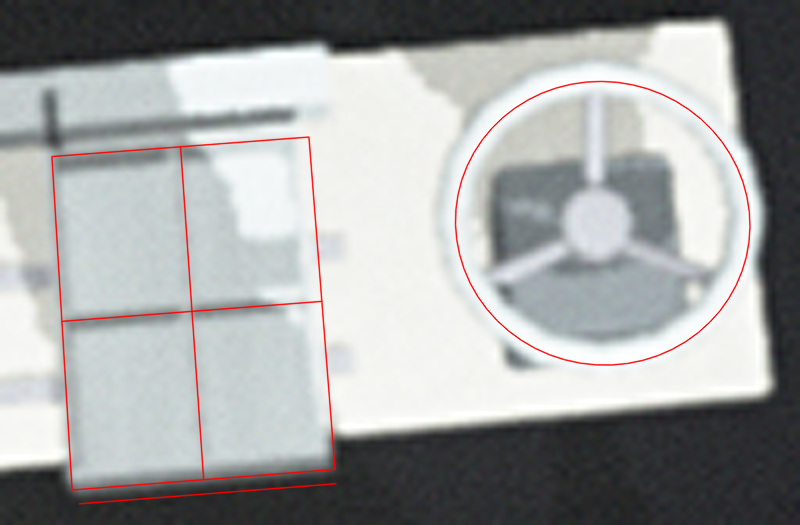

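View pics/o2.png

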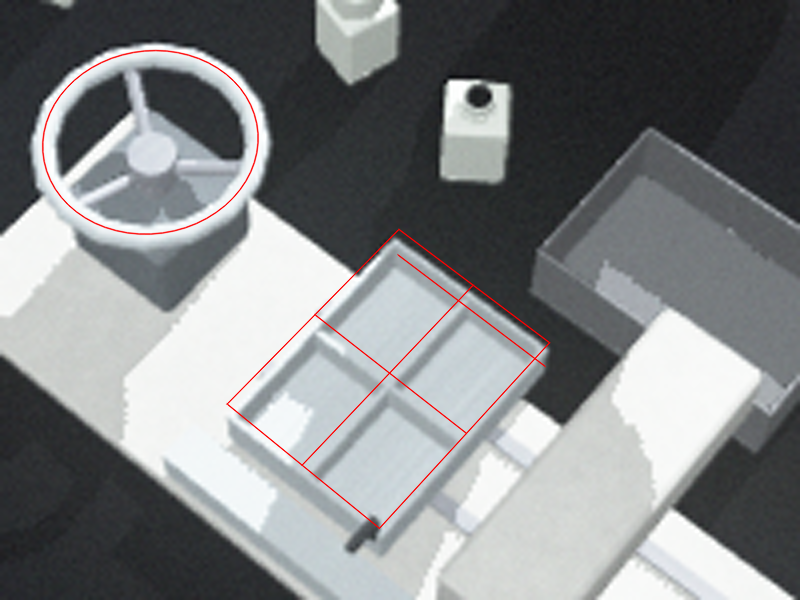

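The fits agree within about 2 mm. That gives three capped bottles, A, B and C, and one open bottle. The tray is at about (0.6185, 0.139) with yaw 5°, and the wheel is at (0.640, -0.062). I'll do the open bottle first.

Call:
step_arm(
  moves=[
    [0,183,-536,-70,0,0,-0.436],
    [0,183,-536,-70,0,0,-0.436],
    [0,183,-536,-70,0,0,-0.436],
    [0,183,-536,-70,0,0,-0.436],
    [0,183,-536,-70,0,0,-0.436],
    [0,183,-536,-70,0,0,-0.436],
    [0,183,-536,-70,0,0,-0.436],
    [0,183,-536,-70,0,0,-0.436],
    [0,183,-536,-70,0,0,-0.436],
    [0,183,-536,-70,0,0,-0.436],
  ],
  grip_force=30,
)

```text
clock: 1.1
position: [0.4083, 0.1021, 0.1698]
ee_rot: [0.409, 0.912, 0.0, -0.0]
ft_force: [1.8, 0.6, 0.1]
grip_width: 1.003
grasp_force: 0.0
```

```bash
cat > st.py <<'E'
from h import *
def st():
    o=manip.get_obs(); m=R.from_quat(o['ee_rot']).as_matrix()
    print('t',round(o['clock'],2),'pos',(o['position']*1000).round(1),'yawY',round(np.rad2deg(np.arctan2(m[1,1],m[0,1])),1),'F',o['ft_force'].round(1),'w',round(o['grip_width'],3),'g',round(float(np.max(o['grasp_force'])),1),'q',np.round(o['joint_pos'],2))
E
python3 - <<'E'
from st import *
from fit import *
st(); shot('scene','s1'); print(fit(['s1'],.4307,.0382,0))
E
```

```text
t 1.1 pos [408.3 102.1 169.8] yawY 41.7 F [1.8 0.6 0.1] w 1.003 g 0.0 q [-0.74 -0.1   0.37  2.06  0.04  1.17  0.34]
(array([0.43048412, 0.03867635, 2.29016753]), np.float64(0.0719866071428571))
```

Call:
step_arm(
  moves=[
    [0,12,-34,0,0,0,0],
    [0,22.5,-64,0,0,0,0],
    [0,22.5,-64,-40,0,0,0],
    [0,22.5,-64,-80,0,0,0],
  ],
)

```text
clock: 1.55
position: [0.4317, 0.0395, 0.0897]
ee_rot: [0.41, 0.912, 0.001, 0.001]
ft_force: [0.4, 0.9, -0.8]
grip_width: 1.006
grasp_force: 0.0
```

```bash
python3 -c "
from st import *
st()"
```

```text
t 1.55 pos [431.7  39.5  89.7] yawY 41.5 F [ 0.4  0.9 -0.8] w 1.006 g 0.0 q [-0.67  0.04  0.49  2.13 -0.02  0.97  0.55]
```

Call:
step_arm(
  moves=[
    [0,-1,-1,-30,0,0,0],
    [0,-1,-1,-53,0,0,0],
    [0,-1,-1,-53,0,0,0],
    [0.8,-1,-1,-53,0,0,0],
    [0.8,-1,-1,-53,0,0,0],
    [0.8,-1,-1,-53,0,0,0],
    [0.8,-1,-1,-53,0,0,0],
    [0.8,-1,-1,-53,0,0,0],
    [0.8,-1,-1,-23,0,0,0],
    [0.8,-1,-1,20,0,0,0],
  ],
  grip_force=30,
)

```text
clock: 2.55
position: [0.4283, 0.0387, 0.11]
ee_rot: [0.41, 0.912, -0.001, -0.001]
ft_force: [1.2, 1.5, -0.5]
grip_width: 0.53
grasp_force: 31.6
```

Call:
step_arm(
  moves=[
    [0.8,-2,10,20,0,0,0.1],
    [0.8,-27,188,25,0,0,0.95],
    [0.8,-27,188,25,0,0,0.95],
    [0.8,-27,188,25,0,0,0.95],
    [0.8,-27,188,25,0,0,0.95],
    [0.8,-27,188,25,0,0,0.95],
    [0.8,-27,188,25,0,0,0.95],
    [0.8,-27,188,25,0,0,0.95],
    [0.8,-27,188,-20,0,0,0.95],
    [0.8,-27,188,-50,0,0,0.95],
  ],
)

```text
clock: 3.55
position: [0.4027, 0.227, 0.0592]
ee_rot: [-0.051, 0.999, 0.0, 0.0]
ft_force: [0.3, -0.6, -1.2]
grip_width: 0.534
grasp_force: 31.7
```

Call:
step_arm(
  moves=[
    [0.8,0,0,-16,0,0,0],
    [0.8,0,0,-16,0,0,0],
    [0.3,0,0,-16,0,0,0],
    [0.3,0,0,-16,0,0,0],
    [0.2,0,0,0,0,0,0],
    [0.2,0,0,40,0,0,0],
    [0,0,0,90,0,0,0],
  ],
)

```text
clock: 4.25
position: [0.4018, 0.2264, 0.1508]
ee_rot: [-0.052, 0.999, -0.001, -0.001]
ft_force: [0.9, 1.5, -0.4]
grip_width: 0.947
grasp_force: 0.0
```

Run:
```python
from st import *
from fit import *
st(); shot('scene','s2'); shot('top','t2')
for x,y in((.427,-.085),(.5447,-.292),(.5524,-.398)):
  try: print(fit(['s2','t2'],x,y,1))
  except Exception as e: print(e)
cv2.imwrite('pics/s2c.png',cv2.resize(cv2.imread('pics/s2.png')[150:350,200:500],(750,500)))
```

```text
t 4.25 pos [401.8 226.4 150.8] yawY 96.0 F [ 0.9  1.5 -0.4] w 0.947 g 0.0 q [-0.89  0.03  0.29  1.99 -0.01  1.12  1.07]
(array([ 0.42724735, -0.08507828,  1.37995881]), np.float64(0.06661117535034977))
(array([ 0.54450741, -0.29216893,  0.44165875]), np.float64(0.06614518939614439))
(array([ 0.55234607, -0.39797616,  1.0481651 ]), np.float64(0.05443192608253067))
```

View pics/s2c.png

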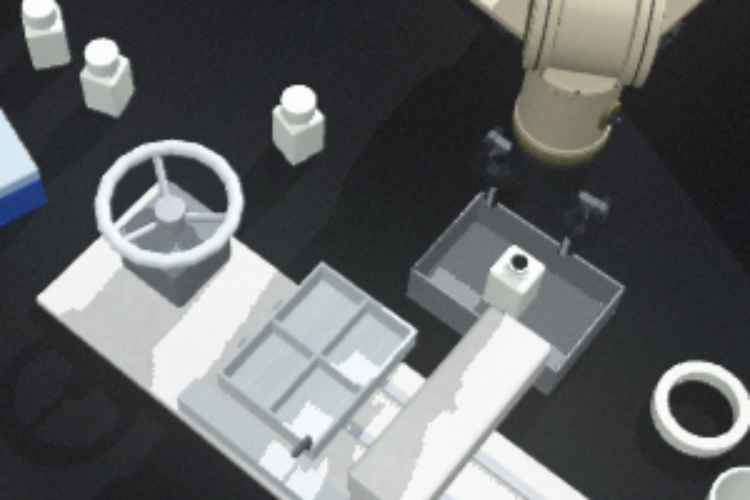

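The open bottle stands in the bin, at crop pixel (515,275). Bottle A is next.

Call:
step_arm(
  moves=[
    [0,25,-311,0,0,0,-0.305],
    [0,25,-311,0,0,0,-0.305],
    [0,25,-311,0,0,0,-0.305],
    [0,25,-311,0,0,0,-0.305],
    [0,25,-311,0,0,0,-0.305],
    [0,25,-311,0,0,0,-0.305],
    [0,25,-311,0,0,0,-0.305],
    [0,25,-311,0,0,0,-0.305],
    [0,25,-311,-35,0,0,-0.305],
    [0,25,-311,-40,0,0,-0.305],
  ],
)

```text
clock: 5.35
position: [0.426, -0.0825, 0.1078]
ee_rot: [0.099, 0.995, -0.0, -0.002]
ft_force: [-0.5, 0.9, 1.4]
grip_width: 1.002
grasp_force: 0.0
```

Call:
step_arm(
  moves=[
    [0,0,0,-40,0,0,0],
    [0,0,0,-75,0,0,0],
    [0,0,0,-75,0,0,0],
    [0.8,0,0,-75,0,0,0],
    [0.8,0,0,-75,0,0,0],
    [0.8,0,0,-75,0,0,0],
    [0.8,0,0,-75,0,0,0],
    [0.8,0,0,-75,0,0,0],
    [0.8,0,0,-45,0,0,0],
    [0.8,0,0,0,0,0,0],
  ],
)

```text
clock: 6.35
position: [0.4264, -0.084, 0.1105]
ee_rot: [0.099, 0.995, -0.001, -0.001]
ft_force: [1.6, 0.7, -1.4]
grip_width: 0.535
grasp_force: 32.2
```

```bash
python3 -c "
from st import *
st()
Rz=R.from_euler('z',5,degrees=True).as_matrix()
for i,(a,b) in enumerate(((.042,.0315),(.042,-.0315),(-.042,.0315),(-.042,-.0315))): print(i,(Rz@[a,b,0]+[.6185,.139,0]).round(4))"
```

```text
t 6.35 pos [426.4 -84.  110.5] yawY 78.6 F [ 1.6  0.7 -1.4] w 0.535 g 32.2 q [-0.6   0.    0.7   2.11  0.    1.03  1.47]
0 [0.6576 0.174  0.    ]
1 [0.6631 0.1113 0.    ]
2 [0.5739 0.1667 0.    ]
3 [0.5794 0.104  0.    ]
```

Call:
step_arm(
  moves=[
    [0.8,0,40,25,0,0,-0.14],
    [0.8,0,80,25,0,0,-0.28],
    [0.8,0,120,25,0,0,-0.42],
    [0.8,10,160,25,0,0,-0.56],
    [0.8,40,195,25,0,0,-0.7],
    [0.8,80,195,25,0,0,-0.84],
    [0.8,120,195,25,0,0,-0.98],
    [0.8,160,195,25,0,0,-1.12],
    [0.8,200,195,25,0,0,-1.26],
    [0.8,236,195,25,0,0,-1.285],
  ],
)

```text
clock: 7.35
position: [0.6655, 0.1118, 0.1362]
ee_rot: [0.677, 0.736, 0.001, 0.0]
ft_force: [0.4, -0.6, 0.2]
grip_width: 0.533
grasp_force: 32.4
```

Call:
step_arm(
  moves=[
    [0.8,0,0,-5,0,0,0],
    [0.8,0,0,-5,0,0,0],
  ],
)

```text
clock: 7.55
position: [0.6636, 0.1109, 0.1298]
ee_rot: [0.676, 0.737, -0.001, -0.0]
ft_force: [-0.5, 0.7, -0.7]
grip_width: 0.538
grasp_force: 32.3
```

Run:
```python
from st import *
from ov import *
st(); shot('scene','s3'); shot('top','t3')
L=model(.6185,.139,5,.640,-.0617)
cv2.imwrite('pics/o3.png',np.hstack([ov('top0',L,255,180,128,160,400,500),ov('s3',L,240,215,140,175,400,500)]))
```

```text
t 7.55 pos [663.6 110.9 129.8] yawY 5.0 F [-0.5  0.7 -0.7] w 0.538 g 32.3 q [-0.64  0.55  0.57  1.47 -0.31  1.21  0.06]
```

View pics/o3.png

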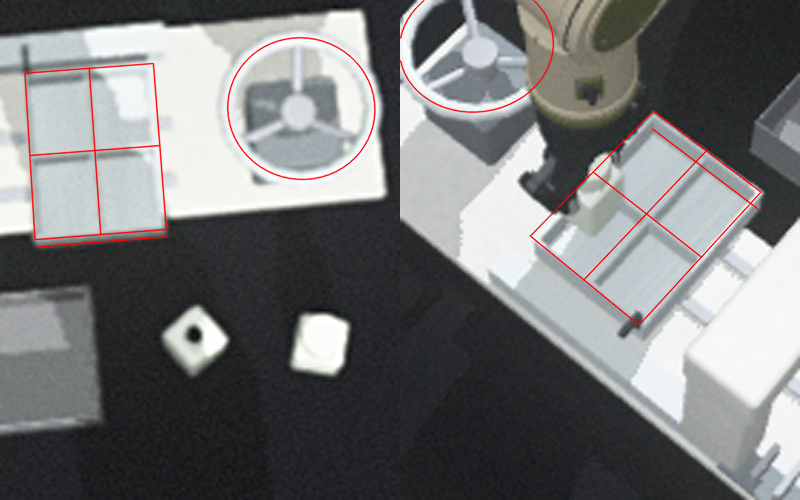

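Call:
step_arm(
  moves=[
    [0.8,0,1,-25,0,0,0],
    [0.8,0,1,-45,0,0,0],
    [0.8,0,1,-60,0,0,0],
    [0.8,0,1,-69,0,0,0],
    [0.8,0,1,-69,0,0,0],
  ],
)

```text
clock: 8.15
position: [0.6635, 0.1124, 0.0613]
ee_rot: [0.676, 0.737, 0.0, -0.0]
ft_force: [0.3, -0.8, -0.7]
grip_width: 0.532
grasp_force: 31.3
```

Call:
step_arm(
  moves=[
    [0.25,0,0,0,0,0,0],
    [0.25,0,0,0,0,0,0],
    [0.25,0,0,0,0,0,0],
    [0.25,0,0,40,0,0,0],
    [0.25,0,0,80,0,0,0],
    [0.0,0,0,125,0,0,0],
  ],
)

```text
clock: 8.75
position: [0.6632, 0.112, 0.187]
ee_rot: [0.676, 0.737, -0.0, -0.0]
ft_force: [0.4, 0.0, -0.5]
grip_width: 0.892
grasp_force: 0.0
```

Call:
step_arm(
  moves=[
    [0,-119,-404,10,0,0,0.34],
    [0,-119,-404,10,0,0,0.34],
    [0,-119,-404,10,0,0,0.34],
    [0,-119,-404,10,0,0,0.34],
    [0,-119,-404,10,0,0,0.34],
    [0,-119,-404,10,0,0,0.34],
    [0,-119,-404,10,0,0,0.34],
    [0,-119,-404,10,0,0,0.34],
    [0,-119,-404,10,0,0,0.34],
    [0,-119,-404,10,0,0,0.34],
  ],
)

```text
clock: 9.75
position: [0.5424, -0.2965, 0.1967]
ee_rot: [0.544, 0.839, -0.001, 0.001]
ft_force: [0.3, -0.2, 0.3]
grip_width: 1.002
grasp_force: 0.0
```

Run:
```python
from st import *
from fit import *
st(); shot('top','t4');shot('scene','s4')
print(fit(['s4'],.5445,-.292,1), fit(['s4'],.5523,-.398,1))
im=cv2.imread('pics/s4.png'); cv2.imwrite('pics/s4c.png',cv2.resize(im[130:400,200:480],(560,540)))
```

```text
t 9.75 pos [ 542.4 -296.5  196.7] yawY 24.1 F [ 0.3 -0.2  0.3] w 1.002 g 0.0 q [-0.1   0.39  0.69  1.56 -0.25  1.28  1.04]
(array([ 0.5441744 , -0.2906005 ,  0.60524644]), np.float64(0.05976141316815786)) (array([ 0.55299025, -0.39597068,  1.04951693]), np.float64(0.12157534246575341))
```

View pics/s4c.png

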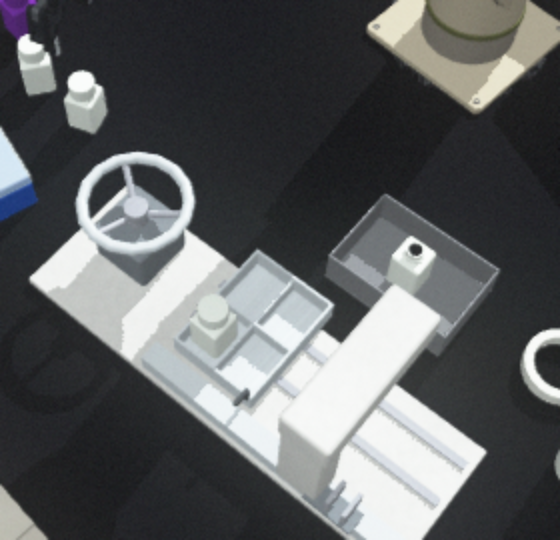

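Bottle A stands in its pocket at crop pixel (212,325), and the fork blades show near (343,500). Next I'll pick bottle B.

Call:
step_arm(
  moves=[
    [0,0,0,-40,0,0,0],
    [0,0,0,-80,0,0,0],
    [0,0,0,-100,0,0,0],
    [0,0,0,-100,0,0,0],
  ],
)

```text
clock: 10.25
position: [0.5439, -0.2887, 0.0929]
ee_rot: [0.54, 0.842, -0.0, -0.003]
ft_force: [0.2, 0.6, 0.0]
grip_width: 1.001
grasp_force: 0.0
```

Call:
step_arm(
  moves=[
    [0,0,-3,-30,0,0,0],
    [0,0,-3,-57,0,0,0],
    [0,0,-3,-57,0,0,0],
    [0.8,0,-3,-57,0,0,0],
    [0.8,0,-3,-57,0,0,0],
    [0.8,0,-3,-57,0,0,0],
    [0.8,0,-3,-57,0,0,0],
    [0.8,0,-3,-57,0,0,0],
    [0.8,0,-3,-25,0,0,0],
    [0.8,0,-3,20,0,0,0],
  ],
)

```text
clock: 11.25
position: [0.5435, -0.294, 0.1158]
ee_rot: [0.541, 0.841, -0.0, -0.002]
ft_force: [0.5, 0.1, -0.6]
grip_width: 0.533
grasp_force: 31.8
```

Run:
```python
from st import *
st()
```

```text
t 11.25 pos [ 543.5 -294.   115.8] yawY 24.5 F [ 0.5  0.1 -0.6] w 0.533 g 31.8 q [-0.08  0.47  0.65  1.64 -0.3   1.14  1.08]
```

Call:
step_arm(
  moves=[
    [0.8,0,0,50,0,0,0],
    [0.8,0,10,95,0,0,-0.1],
    [0.8,10,40,130,0,0,-0.2],
    [0.8,15,85,140,0,0,-0.3],
    [0.8,20,130,140,0,0,-0.34],
    [0.8,25,175,140,0,0,-0.34],
    [0.8,30,220,140,0,0,-0.34],
    [0.8,36,265,140,0,0,-0.34],
    [0.8,36,310,140,0,0,-0.34],
    [0.8,36,355,140,0,0,-0.34],
  ],
)

```text
clock: 12.25
position: [0.5805, 0.0618, 0.2571]
ee_rot: [0.676, 0.737, 0.001, 0.0]
ft_force: [0.3, 0.0, -1.6]
grip_width: 0.536
grasp_force: 31.8
```

Call:
step_arm(
  moves=[
    [0.8,0,30,0,0,0,0],
    [0.8,0,44,-20,0,0,0],
    [0.8,0,44,-60,0,0,0],
    [0.8,0,44,-100,0,0,0],
    [0.8,0,44,-120,0,0,0],
    [0.8,0,44,-120,0,0,0],
  ],
)

```text
clock: 12.85
position: [0.579, 0.1039, 0.1339]
ee_rot: [0.676, 0.737, -0.002, -0.001]
ft_force: [0.2, -0.0, -0.6]
grip_width: 0.53
grasp_force: 31.8
```

Run:
```python
from st import *
st()
```

```text
t 12.85 pos [579.  103.9 133.9] yawY 5.0 F [ 0.2 -0.  -0.6] w 0.53 g 31.8 q [-0.71  0.36  0.56  1.71 -0.21  1.14 -0.01]
```

Call:
step_arm(
  moves=[
    [0.8,0,1,-25,0,0,0],
    [0.8,0,1,-50,0,0,0],
    [0.8,0,1,-65,0,0,0],
    [0.8,0,1,-72,0,0,0],
    [0.8,0,1,-72,0,0,0],
  ],
)

```text
clock: 13.35
position: [0.5815, 0.1052, 0.0653]
ee_rot: [0.676, 0.737, 0.001, 0.0]
ft_force: [-0.1, 0.6, -0.8]
grip_width: 0.531
grasp_force: 31.0
```

Call:
step_arm(
  moves=[
    [0.25,0,0,0,0,0,0],
    [0.25,0,0,0,0,0,0],
    [0.25,0,0,0,0,0,0],
    [0.25,0,0,40,0,0,0],
    [0.25,0,0,80,0,0,0],
    [0.0,0,0,125,0,0,0],
  ],
)

```text
clock: 13.95
position: [0.5802, 0.1049, 0.1902]
ee_rot: [0.676, 0.737, -0.0, -0.0]
ft_force: [0.8, 0.6, 0.3]
grip_width: 0.896
grasp_force: 0.0
```

Call:
step_arm(
  moves=[
    [0.1,-28,-503,10,0,0,-0.611],
    [0.1,-28,-503,10,0,0,-0.611],
    [0.1,-28,-503,10,0,0,-0.611],
    [0.1,-28,-503,10,0,0,-0.611],
    [0.1,-28,-503,10,0,0,-0.611],
    [0.1,-28,-503,10,0,0,-0.611],
    [0.1,-28,-503,10,0,0,-0.611],
    [0.1,-28,-503,10,0,0,-0.611],
    [0.1,-28,-503,10,0,0,-0.611],
    [0.1,-28,-503,10,0,0,-0.611],
  ],
)

```text
clock: 14.95
position: [0.5528, -0.3957, 0.1992]
ee_rot: [0.866, 0.5, 0.0, 0.0]
ft_force: [1.2, -0.6, -0.0]
grip_width: 0.901
grasp_force: 0.0
```

Run:
```python
from st import *
from fit import *
st(); shot('top','t5');shot('scene','s5')
print(fit(['s5'],.5523,-.398,1))
```

```text
t 14.95 pos [ 552.8 -395.7  199.2] yawY -30.0 F [ 1.2 -0.6 -0. ] w 0.901 g 0.0 q [ 0.02  0.57  0.8   1.38 -0.41  1.36  0.3 ]
(array([ 0.5519191 , -0.3972824 , -0.53424883]), np.float64(0.04843565911768555))
```

Call:
step_arm(
  moves=[
    [0.1,0,-2,-40,0,0,0],
    [0.1,0,-2,-80,0,0,0],
    [0.1,0,-2,-100,0,0,0],
    [0.1,0,-2,-100,0,0,0],
  ],
)

```text
clock: 15.45
position: [0.5516, -0.3946, 0.0958]
ee_rot: [0.866, 0.5, -0.001, -0.002]
ft_force: [-0.6, -0.5, 0.3]
grip_width: 0.899
grasp_force: 0.0
```

Call:
step_arm(
  moves=[
    [0,0,0,-35,0,0,0],
    [0,0,0,-63,0,0,0],
    [0,0,0,-63,0,0,0],
    [0.8,0,0,-63,0,0,0],
    [0.8,0,0,-63,0,0,0],
    [0.8,0,0,-63,0,0,0],
    [0.8,0,0,-63,0,0,0],
    [0.8,0,0,-63,0,0,0],
    [0.8,0,0,-25,0,0,0],
    [0.8,0,0,20,0,0,0],
  ],
)

```text
clock: 16.45
position: [0.5522, -0.3953, 0.1193]
ee_rot: [0.866, 0.5, -0.001, -0.001]
ft_force: [0.7, 0.2, -0.8]
grip_width: 0.533
grasp_force: 31.5
```

Run:
```python
from st import *
st()
```

```text
t 16.45 pos [ 552.2 -395.3  119.3] yawY -30.0 F [ 0.7  0.2 -0.8] w 0.533 g 31.5 q [ 0.04  0.63  0.76  1.47 -0.45  1.23  0.33]
```

Call:
step_arm(
  moves=[
    [0.8,0,0,50,0,0,0.05],
    [0.8,0,10,95,0,0,0.1],
    [0.8,3,50,130,0,0,0.2],
    [0.8,6,95,140,0,0,0.3],
    [0.8,9,140,140,0,0,0.4],
    [0.8,12,190,140,0,0,0.5],
    [0.8,15,240,140,0,0,0.6],
    [0.8,18,290,140,0,0,0.611],
    [0.8,20,340,140,0,0,0.611],
    [0.8,22,390,140,0,0,0.611],
  ],
)

```text
clock: 17.45
position: [0.5747, -0.0047, 0.2602]
ee_rot: [0.676, 0.737, 0.001, 0.0]
ft_force: [1.9, 0.7, -2.2]
grip_width: 0.533
grasp_force: 31.7
```

Call:
step_arm(
  moves=[
    [0.8,0,45,0,0,0,0],
    [0.8,0,90,0,0,0,0],
    [0.8,0,135,-20,0,0,0],
    [0.8,0,165,-50,0,0,0],
    [0.8,0,173,-85,0,0,0],
    [0.8,0,173,-115,0,0,0],
    [0.8,0,173,-120,0,0,0],
    [0.8,0,173,-120,0,0,0],
  ],
)

```text
clock: 18.25
position: [0.575, 0.166, 0.1395]
ee_rot: [0.676, 0.737, -0.0, 0.0]
ft_force: [0.6, 0.1, -1.3]
grip_width: 0.533
grasp_force: 31.6
```

Run:
```python
from st import *
st()
```

```text
t 18.25 pos [575.  166.  139.5] yawY 4.9 F [ 0.6  0.1 -1.3] w 0.533 g 31.6 q [-0.75  0.36  0.49  1.67 -0.18  1.15 -0.13]
```

Call:
step_arm(
  moves=[
    [0.8,0,2,-30,0,0,0],
    [0.8,0,2,-55,0,0,0],
    [0.8,0,2,-70,0,0,0],
    [0.8,0,2,-77,0,0,0],
    [0.8,0,2,-77,0,0,0],
  ],
)

```text
clock: 18.75
position: [0.5758, 0.1686, 0.0631]
ee_rot: [0.676, 0.737, 0.001, 0.0]
ft_force: [0.0, 0.8, -0.7]
grip_width: 0.532
grasp_force: 31.7
```

Call:
step_arm(
  moves=[
    [0.25,0,0,0,0,0,0],
    [0.25,0,0,0,0,0,0],
    [0.25,0,0,0,0,0,0],
    [0.25,0,0,40,0,0,0],
    [0.25,0,0,80,0,0,0],
    [0.0,0,0,130,0,0,0],
    [1,-100,-100,150,0,0,0],
    [1,-150,-150,150,0,0,0],
    [1,-150,-200,150,0,0,0],
  ],
)

```text
clock: 19.65
position: [0.4771, 0.0556, 0.2065]
ee_rot: [0.675, 0.738, 0.001, 0.0]
ft_force: [1.5, -1.7, 1.4]
grip_width: 0.424
grasp_force: 0.0
```

Run:
```python
from st import *
st(); shot('top','t6');shot('scene','s6')
t=cv2.imread('pics/t6.png')[160:280,170:390]; s=cv2.imread('pics/s6.png')[160:440,190:490]
cv2.imwrite('pics/c6.png',np.hstack([cv2.resize(s,(600,560),interpolation=cv2.INTER_CUBIC)]))
cv2.imwrite('pics/c6t.png',cv2.resize(t,(800,436),interpolation=cv2.INTER_CUBIC))
```

```text
t 19.65 pos [477.1  55.6 206.5] yawY 5.1 F [ 1.5 -1.7  1.4] w 0.424 g 0.0 q [-0.75  0.01  0.55  1.89 -0.    1.24 -0.11]
```

View pics/c6.png

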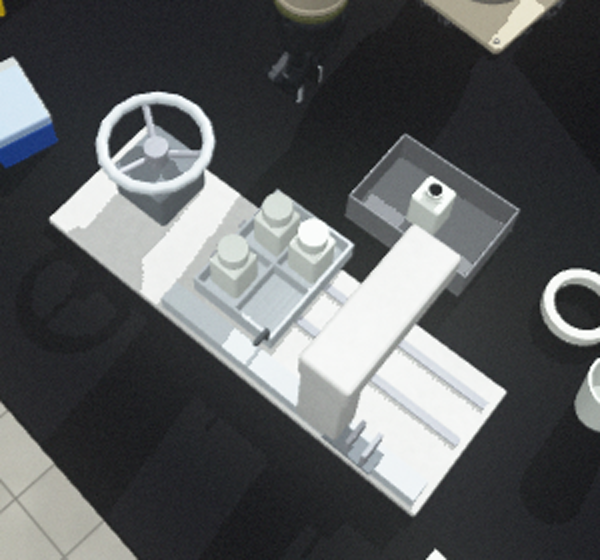

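View pics/c6t.png

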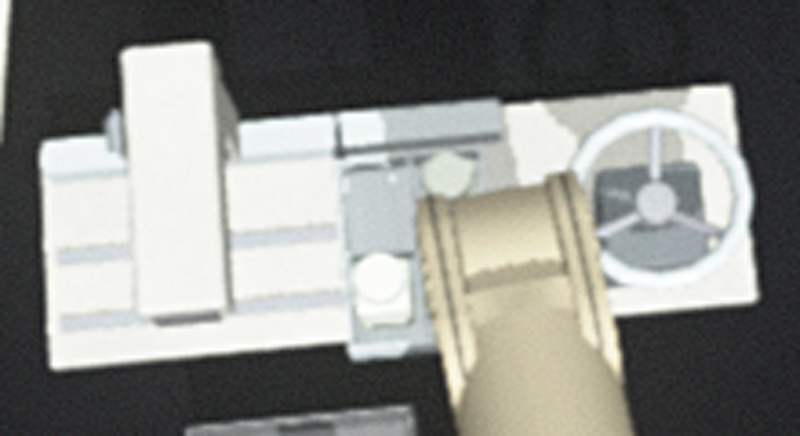

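All three bottles are in the pockets. Now I'll measure the pointer-to-fork distance, using a tick overlay along the pointer path at z = 76 mm.

Run:
```python
from st import *
k=3.636
a=px2w('top0',170+338/k-.36,160+125/k-.36,.076); b=px2w('scene0',230+350/4-.37,195+550/4-.37,.076); print(a,b)
p=(a+b)/2; d=np.array([-np.sin(np.deg2rad(5)),np.cos(np.deg2rad(5)),0]); e=np.array([d[1],-d[0],0])
u,v,w,h=300,310,110,82; S=7
im=cv2.imread('pics/s6.png')[v:v+h,u:u+w]; g=cv2.resize(im,None,fx=S,fy=S,interpolation=cv2.INTER_CUBIC)
def P(x): return tuple(np.round((w2px('s6',x)[0]-[u,v]+.5)*S-.5).astype(int).tolist())
for i in range(0,21):
    q=p+d*i*.01; L=.008 if i%5 else .016
    cv2.line(g,P(q+e*.004),P(q+e*(.004+L)),(0,0,255),1,cv2.LINE_AA)
cv2.line(g,P(p),P(p+d*.2),(0,160,0),1,cv2.LINE_AA)
print(g.shape); cv2.imwrite('pics/f6.png',g)
```

```text
[0.72136282 0.20954077 0.076     ] [0.72187463 0.21347516 0.076     ]
(574, 770, 3)
```

View pics/f6.png

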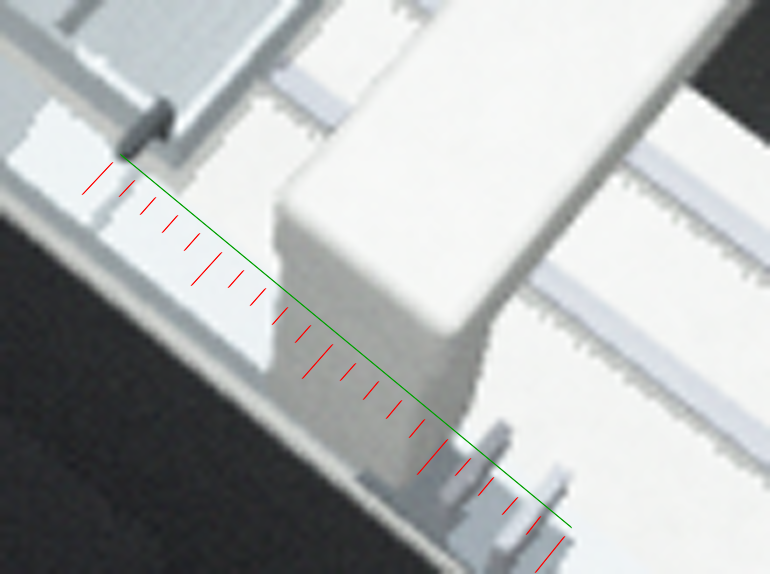

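Run:
```python
from st import *
k=3.636
th=np.deg2rad(5); d=np.array([-np.sin(th),np.cos(th),0]); e=np.array([np.cos(th),np.sin(th),0])
o=np.array([.6185,.139,0])
f=lambda P:(np.dot(P-o,e).round(4),np.dot(P-o,d).round(4))
T=lambda a,b,z:f(px2w('top0',170+a/k-.36,160+b/k-.36,z))
for c in((122,50),(210,42),(140,315),(224,313)): print('top arm',T(*c,.23))
S=lambda a,b,z:f(px2w('s6',300+a/7-.43,310+b/7-.43,z))
for c in((278,205),(447,333)): print('scene arm',S(*c,.23))
print('pointer',T(338,125,.076),S(126,157,.076), S(120,150,.076))
for z in(.076,.09,.1): print('blade tops',z,S(505,425,z),S(562,472,z))
```

```text
top arm (np.float64(0.1307), np.float64(0.2129))
top arm (np.float64(0.1319), np.float64(0.1444))
top arm (np.float64(-0.0821), np.float64(0.2064))
top arm (np.float64(-0.0856), np.float64(0.1432))
scene arm (np.float64(0.1342), np.float64(0.1493))
scene arm (np.float64(0.1318), np.float64(0.2136))
pointer (np.float64(0.1086), np.float64(0.0613)) (np.float64(0.1085), np.float64(0.0658)) (np.float64(0.1079), np.float64(0.0625))
blade tops 0.076 (np.float64(0.0964), np.float64(0.2252)) (np.float64(0.0965), np.float64(0.2496))
blade tops 0.09 (np.float64(0.1006), np.float64(0.2269)) (np.float64(0.1007), np.float64(0.251))
blade tops 0.1 (np.float64(0.1036), np.float64(0.2282)) (np.float64(0.1037), np.float64(0.2521))
```

Fork at tray y ≈ +238 mm and pointer at ≈ +62.5 mm, so travel is about 175 mm, or about 7.0 rad. I'll push a spoke round with closed fingers inside the rim at r = 40 mm.

Call:
step_arm(
  moves=[
    [1,123,-117,0,0,0,0],
    [1,123,-117,0,0,0,0],
    [1,123,-117,0,0,0,0],
    [1,123,-117,0,0,0,0],
    [1,123,-117,0,0,0,0],
    [1,123,-117,0,0,0,0],
  ],
)

```text
clock: 20.35
position: [0.6015, -0.0611, 0.2057]
ee_rot: [0.676, 0.737, -0.0, -0.0]
ft_force: [-0.4, 0.5, -0.1]
grip_width: 0.003
grasp_force: 0.0
```

Run:
```python
from st import *
st()
k=6.25
h=px2w('top0',255+597/k-.42,180+222/k-.42,.13)
for q in((594,97),(492,275),(705,275)):
    s=px2w('top0',255+q[0]/k-.42,180+q[1]/k-.42,.138); print(h,s,np.hypot(*(s-h)[:2]),np.rad2deg(np.arctan2(*(s-h)[[1,0]])))
```

```text
t 20.35 pos [601.5 -61.1 205.7] yawY 5.0 F [-0.4  0.5 -0.1] w 0.003 g 0.0 q [-0.51  0.35  0.68  1.59 -0.22  1.29  0.29]
[ 0.63955992 -0.05989981  0.13      ] [ 0.69955178 -0.05834034  0.138     ] 0.0600121223031431 1.4890534523760972
[ 0.63955992 -0.05989981  0.13      ] [ 0.61076659 -0.00937016  0.138     ] 0.05815755655812923 119.67580438154206
[ 0.63955992 -0.05989981  0.13      ] [ 0.61156728 -0.1103977   0.138     ] 0.05773754876389327 -119.00104298426443
```

Call:
step_arm(
  moves=[
    [1,-1,0,-30,0,0,0],
    [1,-1,0,-55,0,0,0],
    [1,-1,0,-75,0,0,0],
    [1,-1,0,-90,0,0,0],
    [1,-1,0,-97,0,0,0],
    [1,-1,0,-97,0,0,0],
  ],
)

```text
clock: 20.95
position: [0.6001, -0.0604, 0.1085]
ee_rot: [0.675, 0.737, -0.0, -0.0]
ft_force: [-0.7, -0.9, 1.4]
grip_width: 0.003
grasp_force: 0.0
```

```bash
cat > arc.py <<'E'
import numpy as np,sys
a0,step,n=map(float,sys.argv[1:4]); r=40
for i in range(1,int(n)+1):
    a=np.deg2rad(a0-step*i); b=np.deg2rad(a0); print(round(a0-step*i,1), round(r*(np.cos(a)-np.cos(b))), round(r*(np.sin(a)-np.sin(b))))
E
python3 -c "
from st import *
st()"; for a in 180 90 0 -90; do python3 arc.py $a 9 10; done
```

```text
t 20.95 pos [600.1 -60.4 108.5] yawY 5.0 F [-0.7 -0.9  1.4] w 0.003 g 0.0 q [-0.48  0.44  0.64  1.69 -0.29  1.11  0.33]
171.0 0 6
162.0 2 12
153.0 4 18
144.0 8 24
135.0 12 28
126.0 16 32
117.0 22 36
108.0 28 38
99.0 34 40
90.0 40 40
81.0 6 0
72.0 12 -2
63.0 18 -4
54.0 24 -8
45.0 28 -12
36.0 32 -16
27.0 36 -22
18.0 38 -28
9.0 40 -34
0.0 40 -40
-9.0 0 -6
-18.0 -2 -12
-27.0 -4 -18
-36.0 -8 -24
-45.0 -12 -28
-54.0 -16 -32
-63.0 -22 -36
-72.0 -28 -38
-81.0 -34 -40
-90.0 -40 -40
-99.0 -6 0
-108.0 -12 2
-117.0 -18 4
-126.0 -24 8
-135.0 -28 12
-144.0 -32 16
-153.0 -36 22
-162.0 -38 28
-171.0 -40 34
-180.0 -40 40
```

Call:
step_arm(
  moves=[
    [1,0,6,0,0,0,0],
    [1,2,12,0,0,0,0],
    [1,4,18,0,0,0,0],
    [1,8,24,0,0,0,0],
    [1,12,28,0,0,0,0],
    [1,16,32,0,0,0,0],
    [1,22,36,0,0,0,0],
    [1,28,38,0,0,0,0],
    [1,34,40,0,0,0,0],
    [1,40,40,0,0,0,0],
  ],
)

```text
clock: 21.95
position: [0.6384, -0.0208, 0.1077]
ee_rot: [0.676, 0.737, -0.002, -0.002]
ft_force: [-9.8, 0.3, -2.0]
grip_width: 0.003
grasp_force: 4.0
```

Run:
```python
from st import *
st(); shot('scene','s7')
# pointer travel by tracking: template of dark pointer from s6
a=cv2.imread('pics/s6.png',0); b=cv2.imread('pics/s7.png',0)
e=w2px('s6',[.7215,.2115,.076])[0].astype(int)
T=a[e[1]-10:e[1]+5,e[0]-4:e[0]+10]
th=np.deg2rad(5); d=np.array([-np.sin(th),np.cos(th),0])
m=cv2.matchTemplate(b,T,cv2.TM_CCOEFF_NORMED)
for s in np.arange(0,.06,.002):
    q=w2px('s6',np.array([.7215,.2115,.076])+d*s)[0].astype(int); print(round(s,3),round(float(m[q[1]-10,q[0]-4]),2),end='; ')
```

```text
t 21.95 pos [638.4 -20.8 107.7] yawY 5.0 F [-9.8  0.3 -2. ] w 0.003 g 4.0 q [-0.5   0.51  0.61  1.59 -0.32  1.15  0.28]
0.0 0.42; 0.002 0.33; 0.004 0.36; 0.006 0.3; 0.008 0.3; 0.01 0.3; 0.012 0.33; 0.014 0.33; 0.016 0.36; 0.018 0.51; 0.02 0.51; 0.022 0.74; 0.024 0.93; 0.026 0.95; 0.028 0.84; 0.03 0.67; 0.032 0.48; 0.034 0.27; 0.036 0.27; 0.038 0.19; 0.04 0.18; 0.042 0.11; 0.044 0.11; 0.046 0.03; 0.048 0.05; 0.05 0.07; 0.052 0.07; 0.054 0.17; 0.056 0.23; 0.058 0.27;
```

The wheel turns: the tray has moved 25 mm at 10 N. I'll keep going.

Call:
step_arm(
  moves=[
    [1,6,0,0,0,0,0],
    [1,12,-2,0,0,0,0],
    [1,18,-4,0,0,0,0],
    [1,24,-8,0,0,0,0],
    [1,28,-12,0,0,0,0],
    [1,32,-16,0,0,0,0],
    [1,36,-22,0,0,0,0],
    [1,38,-28,0,0,0,0],
    [1,40,-34,0,0,0,0],
    [1,40,-40,0,0,0,0],
  ],
)

```text
clock: 23.0
position: [0.6809, -0.0572, 0.1087]
ee_rot: [0.675, 0.738, 0.001, -0.002]
ft_force: [-2.1, 9.0, 0.6]
grip_width: -0.003
grasp_force: 3.7
```

Call:
step_arm(
  moves=[
    [1,0,-6,0,0,0,0],
    [1,-2,-12,0,0,0,0],
    [1,-4,-18,0,0,0,0],
    [1,-8,-24,0,0,0,0],
    [1,-12,-28,0,0,0,0],
    [1,-16,-32,0,0,0,0],
    [1,-22,-36,0,0,0,0],
    [1,-28,-38,0,0,0,0],
    [1,-34,-40,0,0,0,0],
    [1,-40,-40,0,0,0,0],
  ],
)

```text
clock: 24.0
position: [0.643, -0.0995, 0.11]
ee_rot: [0.675, 0.738, 0.002, 0.002]
ft_force: [8.3, 2.1, -1.1]
grip_width: 0.003
grasp_force: 3.5
```

Call:
step_arm(
  moves=[
    [1,-6,0,0,0,0,0],
    [1,-12,2,0,0,0,0],
    [1,-18,4,0,0,0,0],
    [1,-24,8,0,0,0,0],
    [1,-28,12,0,0,0,0],
    [1,-32,16,0,0,0,0],
    [1,-36,22,0,0,0,0],
    [1,-38,28,0,0,0,0],
    [1,-40,34,0,0,0,0],
    [1,-40,40,0,0,0,0],
  ],
)

```text
clock: 25.0
position: [0.6019, -0.0637, 0.1102]
ee_rot: [0.677, 0.736, 0.0, 0.003]
ft_force: [2.8, -9.7, 2.9]
grip_width: -0.001
grasp_force: 4.4
```

```bash
cat > trk.py <<'E'
from st import *
def trk(tag,lo,hi):
    a=cv2.imread('pics/s6.png',0); b=cv2.imread(f'pics/{tag}.png',0)
    p=np.array([.7215,.2115,.076]); e=w2px('s6',p)[0].astype(int)
    T=a[e[1]-10:e[1]+5,e[0]-4:e[0]+10]; th=np.deg2rad(5); d=np.array([-np.sin(th),np.cos(th),0])
    m=cv2.matchTemplate(b,T,cv2.TM_CCOEFF_NORMED); r=[]
    for s in np.arange(lo,hi,.002):
        q=w2px('s6',p+d*s)[0].astype(int); r.append((round(float(m[q[1]-10,q[0]-4]),2),round(s,3)))
    print(sorted(r)[::-1][:5])
E
python3 - <<'E'
from trk import *
st(); shot('scene','s8'); trk('s8',.03,.19)
E
```

```text
t 25.0 pos [601.9 -63.7 110.2] yawY 4.9 F [ 2.8 -9.7  2.9] w -0.001 g 4.4 q [-0.48  0.43  0.64  1.69 -0.28  1.11  0.33]
[(0.49, np.float64(0.052)), (0.49, np.float64(0.05)), (0.46, np.float64(0.036)), (0.46, np.float64(0.034)), (0.46, np.float64(0.032))]
```

Call:
step_arm(
  moves=[
    [1,0,6,0,0,0,0],
    [1,2,12,0,0,0,0],
    [1,4,18,0,0,0,0],
    [1,8,24,0,0,0,0],
    [1,12,28,0,0,0,0],
    [1,16,32,0,0,0,0],
    [1,16,32,0,0,0,0],
  ],
)

```text
clock: 25.75
position: [0.6164, -0.0294, 0.1089]
ee_rot: [0.676, 0.737, -0.001, 0.0]
ft_force: [-2.9, -2.3, 1.0]
grip_width: 0.003
grasp_force: 1.7
```

Run:
```python
from trk import *
st(); shot('scene','s9'); trk('s9',.13,.21)
u,v,w,h=340,345,70,52; S=11
cv2.imwrite('pics/f9.png',cv2.resize(cv2.imread('pics/s9.png')[v:v+h,u:u+w],None,fx=S,fy=S,interpolation=cv2.INTER_CUBIC))
```

```text
t 25.75 pos [616.4 -29.4 108.9] yawY 5.0 F [-2.9 -2.3  1. ] w 0.003 g 1.7 q [-0.51  0.46  0.62  1.65 -0.29  1.12  0.28]
[(0.63, np.float64(0.164)), (0.5, np.float64(0.166)), (0.46, np.float64(0.168)), (0.36, np.float64(0.162)), (0.34, np.float64(0.138))]
```

View pics/f9.png

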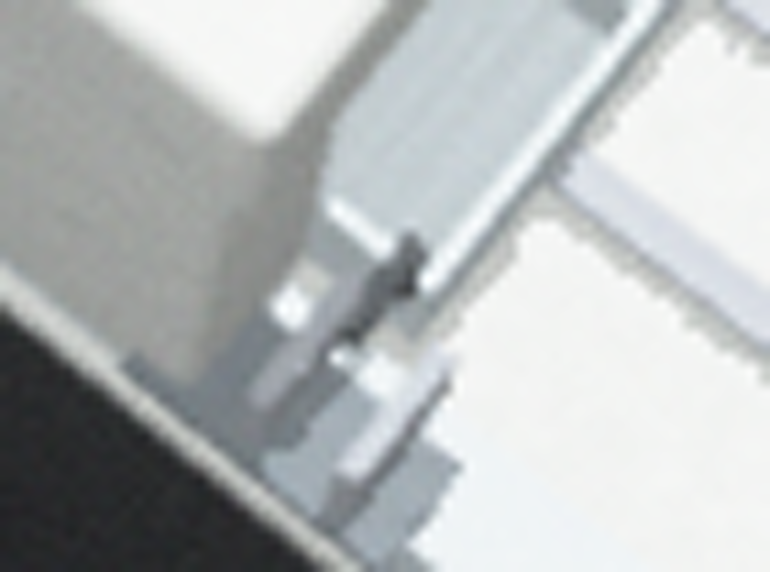

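The pointer, at (340,335), is just past the first blade. About 9 mm (0.36 rad, 21°) remains.

Call:
step_arm(
  moves=[
    [1,4,2,0,0,0,0],
    [1,8,4,0,0,0,0],
    [1,11,6,0,0,0,0],
    [1,13,6,0,0,0,0],
    [1,13,6,0,0,0,0],
    [1,13,6,0,0,0,0],
  ],
)

```text
clock: 26.4
position: [0.6283, -0.0231, 0.1082]
ee_rot: [0.676, 0.737, -0.001, -0.001]
ft_force: [-6.4, -1.3, -0.4]
grip_width: 0.004
grasp_force: 2.6
```

Call:
step_arm(
  moves=[
    [1,-6,-3,0,0,0,0],
    [1,-12,-8,0,0,0,0],
    [1,-17,-14,0,0,0,0],
    [1,-17,-14,40,0,0,0],
    [1,-17,-14,90,0,0,0],
    [1,-60,-40,120,0,0,0],
    [1,-100,-60,120,0,0,0],
    [1,-100,-60,120,0,0,0],
  ],
)

```text
clock: 27.2
position: [0.5255, -0.0879, 0.2303]
ee_rot: [0.678, 0.735, 0.002, -0.0]
ft_force: [0.0, 0.2, -0.3]
grip_width: -0.003
grasp_force: 0.0
```

Run:
```python
from trk import *
st(); shot('scene','s10'); trk('s10',.13,.21)
im=cv2.imread('pics/s10.png')
u,v,w,h=345,350,50,60; S=8
a=cv2.resize(im[v:v+h,u:u+w],None,fx=S,fy=S,interpolation=cv2.INTER_CUBIC)
b=cv2.resize(im[160:400,230:430],(400,480))
cv2.imwrite('pics/f10.png',np.hstack([a,b]))
```

```text
t 27.2 pos [525.5 -87.9 230.3] yawY 4.6 F [ 0.   0.2 -0.3] w -0.003 g 0.0 q [-0.57  0.14  0.72  1.74 -0.1   1.3   0.25]
[(0.39, np.float64(0.174)), (0.34, np.float64(0.178)), (0.34, np.float64(0.176)), (0.34, np.float64(0.138)), (0.34, np.float64(0.134))]
```

View pics/f10.png

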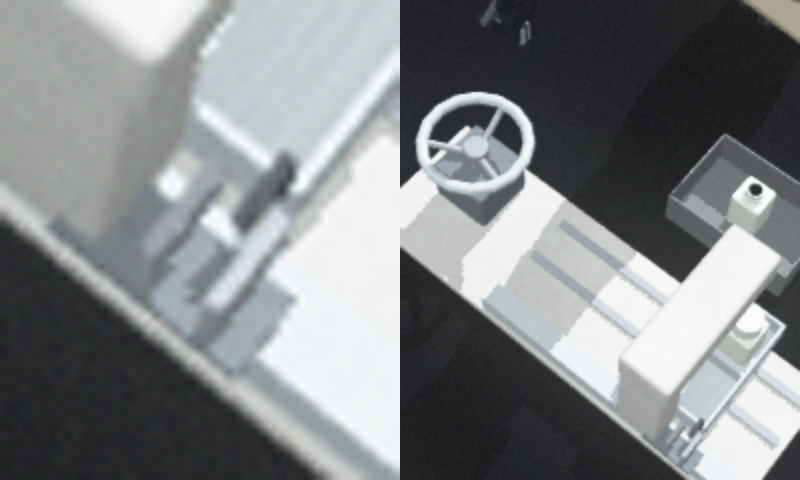

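The pointer stands between the blades: pointer tip at (243,222), blades at about (180,218) and (247,258). My two estimates put it within about 3 mm of the middle. The open bottle is still in the bin and the arm is clear.

```bash
python3 -c "
from st import *
st(); print(manip.hand_in())"
```

```text
t 27.25 pos [527.4 -85.6 230.1] yawY 4.8 F [ 1.1  0.7 -0.3] w 0.002 g 0.0 q [-0.57  0.14  0.71  1.74 -0.1   1.3   0.25]
the job is handed in; nothing more can be done
None
```

I handed the job in: the three capped bottles are in the tray, the one open bottle is in the reject bin, and the pointer sits between the fork blades, about 3 mm or less from the middle by my measurement; the hand-in gave no verdict, and the capping head hid part of the tray in the final picture, so I saw only one of the three bottles upright after cranking.

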